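# Check the sandwich press's upper plate with a surface thermometer

### The arm

A 6-joint arm with a two-finger parallel gripper is mounted at the origin on a cart in front of the work surface, level with it; the furniture and walls round the work are solid. World frame = base frame: x ahead of the robot, y to its left, z up, the work surface at z = 0. Lengths are in m, angles in rad, forces in N, time in s.
With the tool pointing down it reaches from about 0.35 to 0.775 m from the base axis. Payload 7.3 kg.
Tool frame: the origin (TCP) lies between the finger pads; the fingertips stand r.tcp_to_tips ahead of it and the grasp point (between the pads) is the TCP (r.tcp_to_tips is the distance from the TCP to the fingertips, in m); z points along the fingers, y is the line along which they close (so a half turn about z gives the same grasp; the last joint's range is limited). The gripper opens to 92 mm and grips with 3 to 60 N. Pads are 19 mm wide; open, the fingers measure 130 mm over their backs; the gripper's body (75 mm by 190 mm) begins 47 mm behind the grasp point.
Start: joints at [1.164, 0.342, 1.524, -0, 1.275, -0.146], TCP at [0.135, 0.507, 0.246] pointing down, gripper open.
Joint ranges: [-2.53, 2.53], [-0.77, 2.02], [0.04, 2.7], [-1, 4.14], [0.28, 2.66], [-3.11, 3.11]. Speed limits (rad/s): [2.57, 2.57, 3.14, 3.14, 3.14, 3.14].

### API

Orientations are given as a 3x3 rotation matrix whose columns are the frame's x, y, z axes.
In Python, from plant import monitor, imaging, r gives the robot as it stands.
- The arm moves only by the tool arm_command, never from a script. Its argument "series" is a list of rows, each an object of numbers: "grip": the closure, from 0 (fully open) to 1 (shut); "x", "y", "z": the shift along the world's x, y, z in mm; "spin": the turn about the world's z in rad. In form: [{"grip": .., "x": .., "y": .., "z": .., "spin": ..}, ...]. A call has 1 to 20 rows; each row shifts and turns the commanded pose from where the row before left it; what a row does not reach is not made up. A row lasts 1/10 s, in which the tool goes at most 50 mm and 8.59 degrees, less where a joint would pass 70% of its speed; a pose out of reach is approached as far as the arm can. A call with a gripper value outside its range is refused whole. The fingers move at their own pace and stop on an object; "newtons" is the grip in N (left out, the last holds). Time passes only in rows, so rows that do not move let the fingers close. It gives the time, the measured TCP pose, the force, the opening and the grip force at its end, in the units of the state.
- monitor.observe(): the state, without advancing time (a new reading comes with each control period).
- imaging.capture(name): name is "side" or "top" or "wrist"; returns a dict with "img" (420x560x3 uint8, red, green, blue), "range_z" (420x560 float32, m along the optical axis (not along the pixel's ray), 0 where there is no reading), "intrinsics" (3x3 intrinsics, pixels), "k1" (the pictures are not rectified: a ray, as slopes to the right and down, at radius r is drawn at 1 + k1 r^2 times it, then the intrinsics apply), "R" (3x3) and "t" (3): a world point X has camera coordinates R X + t. Camera axes: x right, y down, z forward; pixel columns grow to the right and rows downward; lengths in m; the calibration is good to about 2 mm. A picture is of the moment at which its call begins.
- r.job_done(): hands the job in; it is judged then, once.
The state is a dict: "time_s": time; "joint_positions": joint angles; "qvel": joint speeds; "effort": joint torques, N m; "tool_pos": TCP position; "tool_rot": TCP orientation; "contact_force": force on the tool from outside, world axes, zero at the start; "wrist_torque": the same for the moment, N m; "grip_width": finger opening in m; "grasp_force": force on a finger pad.
Only numpy, scipy, OpenCV 4.12 (cv2) and the standard library are available. Lean on these libraries where they do the work, as an engineer would, in place of code of your own. Each camera call takes 0.05 s, during which the arm holds its last target. There are 200 camera calls.

### The job

The sandwich press stands open: check that its upper plate has cooled. Take the surface thermometer from its rest and set its sprung foot square against the smooth spot in the middle of the upper plate, pressing gently so that the foot gives by about half its travel but does not reach its stop, and hold it steady there for two seconds; the plate floats in the lid, so feel for it. Then lay the thermometer back in its rest as it was, without shifting the lid or the mug, tin and jar standing round.

Things in the scene. Friction and masses are not known exactly. Their poses are not given: they have to be found in the camera images.
- thermometer: White straight wand, 185 mm long. Origin: middle of the handle, on the wand's axis; +x runs along it to the foot, z out of the display side. Handle x -55 to +55 mm, 26 mm wide (y), 20 mm thick (z); then a cone and a steel stem 8 mm thick; foot 18 mm across, its face at x = +130 mm unpressed. About 0.13 kg. It starts lying level in the rest, display up, foot away from the robot.
- probe_tip (a point): Centre of the flat face (10 to 18 mm wide) of the thermometer's steel foot; it moves with the foot; axes as the thermometer's (x points out of the face).
- probe (a joint): How far the sprung foot is pushed into the thermometer, m: 0 = out, 0.008 = at its stop. Spring: starts to give at about 1 N, 3.9 N at 4 mm, 6.6 N at the stop.
- rest: Low wooden rest, fixed, 112 x 62 mm (x, y); origin: centre of its underside. Base 8 mm thick; two saddles at x = -42 and +42 mm, 12 mm thick, floor at z = 31 mm, between lugs leaning outward up to z = 48 mm (35 mm apart at the floor, 47 at the top). The thermometer lies in both along x, axis at z = 41 mm, middle over the origin; between the saddles (72 mm) the handle is free for fingers.
- press: Sandwich press (contact grill) fixed to the worktop, black and aluminium, base 150 x 170 mm, 58 mm high with the lower plate; origin at the centre of its underside, -x its front. The lid hinge runs along y at x = +75 mm, z = 76 mm. The lid stands open, leaning back, and its inner plate looks forward and up.
- press_lid (a joint): Opening angle of the press's lid, rad: 0 = shut, 2.05 to 2.3 at the start (leaning back). Stiff hinge, it stays where it is.
- plate_mid (a point): Point on the lid behind the centre of the upper plate, 78 mm from the hinge. z points into the lid, square to the plate; y along the hinge. The dark plate (124 x 145 mm, ribs 2.5 mm high, smooth flat spot 50 mm across in its middle) floats: its flat face lies 0 to 12 mm in front of this point (along -z), differently each time, and stays there when pressed gently.
- mug: White mug with a handle, 95 mm high, standing behind; origin at the centre of its underside. Not to be disturbed.
- tin: Tin, 58 mm across and 72 mm high; origin at the centre of its underside. Not to be disturbed.
- jam_jar: Jam jar with grey lid, 66 mm across and 88 mm high; origin at the centre of its underside. Not to be disturbed.
Mind the look-alikes: they are no part of the job. Leave any blue, green or turquoise look-alike of the rest alone.

How it is judged:
On the way:
1. the foot is held steady for 1.5 s on the smooth spot of the upper plate (within 15 mm of its middle along both plate axes), square to it within 0.17 rad, pushed in between 1.5 and 7 mm (value of joint probe between 0.0015 and 0.007 m and x of probe_tip in the frame of plate_mid between -0.015 and 0.015 m and y of probe_tip in the frame of plate_mid between -0.015 and 0.015 m and z of probe_tip in the frame of plate_mid between -0.018 and 0.004 m and angle between the x axis of thermometer and the z axis of plate_mid, either way round below 0.17 rad and linear speed of thermometer below 0.015 m/s and angular speed of thermometer below 0.1 rad/s), for 1.5 s.
At the end, for the whole second after the job is handed in: The thermometer lies released and at rest in both saddles as at the start: middle within 20 mm lengthwise and 10 mm sideways of the rest's, axis 37-45 mm above the rest's underside and within 0.12 rad of its x axis, foot at its +x end, display up within 0.15 rad (x of thermometer in the frame of rest between -0.02 and 0.02 m and y of thermometer in the frame of rest between -0.01 and 0.01 m and z of thermometer in the frame of rest between 0.037 and 0.045 m and angle between the x axis of thermometer and the x axis of rest, either way round below 0.12 rad and x of probe_tip in the frame of rest above 0.1 m and angle between thermometer's own z axis and vertical below 0.15 rad and linear speed of thermometer below 0.01 m/s and contact force between the fingers and thermometer below 0.1 N); the robot touches nothing.
It fails at once if the thermometer presses on the sandwich press with more than 20 N (contact force between thermometer and press above 20 N).
It fails at once if the press's lid is shifted (its plate point moves more than 8 mm) (distance of plate_mid from where it was at the start of the episode above 0.008 m).
It fails at once if the mug, tin or jar is moved more than 15 mm or tipped (distance of any of mug, tin, jam_jar from where it was at the start of the episode above 0.015 m or angle between any of mug, tin, jam_jar's own z axis and vertical above 0.3 rad).
It also fails if it takes over 64 s, if anything falls off the work surface, if the arm or the gripper's body presses on something with over 40 N, if the wrist force passes 120 N, or if a joint passes its speed limit or range.

## Working session

There is one attempt and no reset: what is moved stays moved. The work goes in short steps, Python scripts to look and compute and a tool call to move; the robot and the scene stay as the last step left them, time stands still between calls to the robot, and variables do not carry over. Pictures are saved under pics/ and viewed, at most 10 in all, crops included, and the job is handed in when it is done.

Besides the shell and the picture viewer there is one more tool, called after "Emit:" as name(argument=value, ...), one argument or row to a line, values as JSON. arm_command: Moves the arm, as the interface text tells. Its arguments: {"type":"object","properties":{"series":{"type":"array"},"newtons":{"type":"number"}},"required":["series"]}

```bash
ls; mkdir -p pics; cat > h.py <<'E'
import numpy as np, cv2
from plant import monitor, imaging, r
def cap(n,save=None):
    c=imaging.capture(n)
    if save: cv2.imwrite(f'pics/{save}.png',c['img'][:,:,::-1]); np.savez(f'pics/{save}.npz',**c)
    return c
def rays(c,uv):
    K=c['intrinsics'];D=np.array([c['k1'],0,0,0.])
    p=cv2.undistortPoints(np.array(uv,float).reshape(-1,1,2),K,D).reshape(-1,2)
    return np.c_[p,np.ones(len(p))]
def plane(c,uv,z):
    d=rays(c,uv)@c['R']; o=-c['R'].T@c['t']
    return o+d*((z-o[2])/d[:,2])[:,None]
def depth(c,uv):
    uv=np.array(uv,int).reshape(-1,2); Z=c['range_z'][uv[:,1],uv[:,0]]
    return (rays(c,uv)*Z[:,None]-c['t'])@c['R']
def load(s): return dict(np.load(f'pics/{s}.npz'))
E
python3 - <<'E'
from h import *
for n in('top','side'):
    c=cap(n,n+'0'); print(n,c['intrinsics'].tolist(),float(c['k1']),(-c['R'].T@c['t']).round(3),c['R'].round(2).tolist(),(c['range_z']>0).mean())
s=monitor.observe(); print({k:np.round(v,3).tolist() for k,v in s.items()},r.tcp_to_tips)
E
```

```text
pics
top [[435.0456293522661, 0.0, 282.2614570805415], [0.0, 435.0456293522661, 207.78454853425058], [0.0, 0.0, 1.0]] -0.13716858456550743 [0.356 0.06  1.487] [[0.0, -1.0, 0.01], [-1.0, -0.0, -0.09], [0.09, -0.01, -1.0]] 0.9959396258503401
side [[474.0588029440518, 0.0, 280.93817356159377], [0.0, 474.0588029440518, 207.60141039633896], [0.0, 0.0, 1.0]] -0.04399473585584636 [ 0.14  -0.633  1.391] [[0.9, -0.44, -0.0], [-0.38, -0.78, -0.5], [0.22, 0.45, -0.86]] 0.9958630952380952
{'time_s': 0.1, 'joint_positions': [1.164, 0.343, 1.525, -0.0, 1.275, -0.146], 'qvel': [0.002, -0.004, -0.001, 0.001, 0.002, 0.001], 'effort': [0.0, -43.201, -24.469, 0.072, 0.053, -0.0], 'tool_pos': [0.135, 0.507, 0.245], 'tool_rot': [[-0.966, 0.258, -0.001], [0.258, 0.966, -0.001], [0.0, -0.001, -1.0]], 'contact_force': [0.274, 0.59, -0.796], 'wrist_torque': [0.045, 0.048, -0.012], 'grasp_force': 0.0, 'grip_width': 0.092} 0.019
```

View pics/top0.png

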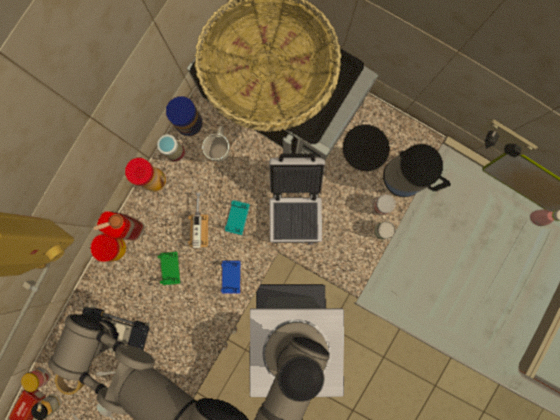

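View pics/side0.png

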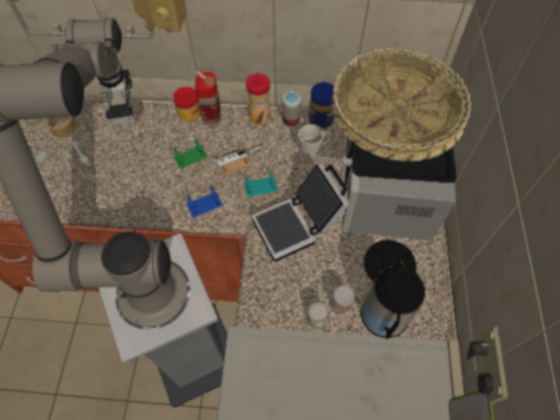

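Top view: white thermometer at about (197,222), stem to (198,197), in the wooden rest (203,232); press base (297,220), open lid plate (297,180), mug (215,145), tin/jar (385,203/230). The side view agrees: thermometer (237,158), press (285,225), lid (320,198).

```bash
python3 - <<'E'
from h import *
t=load('top0'); s=load('side0')
a=cv2.resize(t['img'][130:255,160:335],None,fx=4.4,fy=4.4,interpolation=cv2.INTER_CUBIC)
b=cv2.resize(s['img'][120:265,205:365],None,fx=4,fy=4,interpolation=cv2.INTER_CUBIC)
cv2.imwrite('pics/ca.png',a[:,:,::-1]); cv2.imwrite('pics/cb.png',b[:,:,::-1])
def grid(c,x0,x1,y0,y1):
    u,v=np.meshgrid(np.arange(x0,x1),np.arange(y0,y1)); return np.c_[u.ravel(),v.ravel()]
def lid(c,box):
    g=grid(c,*box); P=depth(c,g)
    # plane ransac-ish
    k=np.ones(len(P),bool)
    for _ in range(15):
        m=P[k].mean(0); n=np.linalg.svd(P[k]-m)[2][2]; k=abs((P-m)@n)<.006
    n*=np.sign(n[2]); print('lid plane',m.round(4),n.round(4),k.mean(),'tilt below horiz of axis',np.arcsin(n[2]),'yaw',np.arctan2(-n[1],-n[0]))
lid(t,(283,312,172,190)); lid(s,(310,330,185,212))
for nm,c,box in(('t',t,(185,212,190,250)),('s',s,(212,266,140,172))):
    g=grid(c,*box); P=depth(c,g); I=c['img'][g[:,1],g[:,0]].astype(int)
    w=(I.min(1)>150)&(I.max(1)-I.min(1)<40)
    o=(I[:,0]-I[:,2]>70)
    for q,k in(('white',w),('wood',o)):
        Q=P[k];m=Q.mean(0);v=np.linalg.svd((Q-m)[:,:2])[2][0]; print(nm,q,k.sum(),m.round(4),v.round(3),np.percentile(Q[:,2],[10,50,90]).round(4), 'px',g[k].min(0),g[k].max(0))
E
```

```text
lid plane [0.5665 0.0044 0.1436] [-0.8743 -0.0123  0.4853] 0.9904214559386973 tilt below horiz of axis 0.5067188865576902 yaw 0.014013088911689467
lid plane [ 0.5713 -0.0053  0.1544] [-0.8721  0.0108  0.4892] 0.9796296296296296 tilt below horiz of axis 0.5112162261559136 yaw -0.012386236158777717
t white 38 [0.4047 0.3283 0.0495] [-0.999 -0.047] [0.0457 0.0502 0.0527] px [194 225] [199 244]
t wood 274 [0.4163 0.32   0.0225] [-0.91  -0.415] [0.0027 0.0071 0.0429] px [188 214] [211 249]
s white 48 [0.4012 0.3257 0.0495] [-0.999  0.054] [0.0445 0.0492 0.0541] px [219 156] [238 164]
s wood 111 [0.4195 0.3201 0.0082] [-1.     0.005] [0.0039 0.0081 0.0124] px [227 160] [248 171]
```

View pics/ca.png

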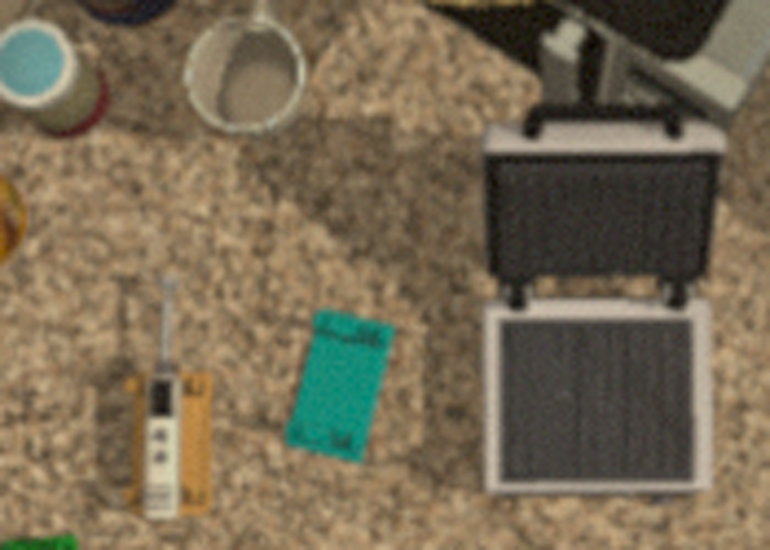

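View pics/cb.png

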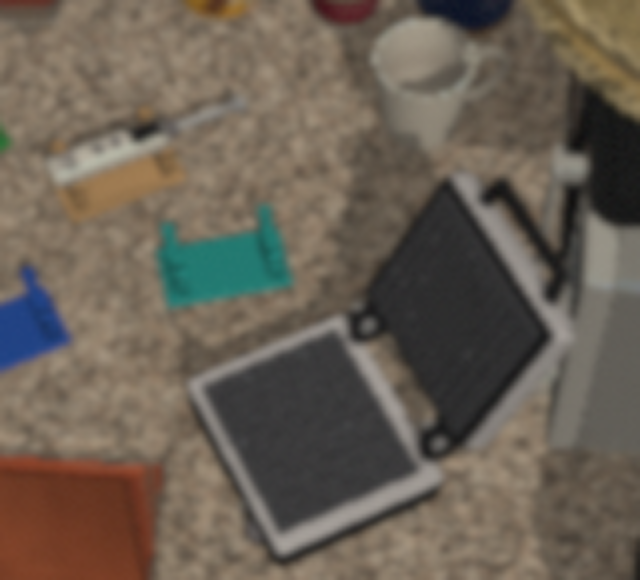

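```bash
python3 - <<'E'
from h import *
t=load('top0'); s=load('side0')
A=lambda L:np.array(L,float)/4.4+[160,130]-.4
B=lambda L:np.array(L,float)/4+[205,120]-.4
print('foot,rear T',plane(t,A([[168,283]]),.041).round(4),plane(t,A([[161,517]]),.051).round(4))
print('foot,rear S',plane(s,B([[240,102]]),.041).round(4),plane(s,B([[54,166]]),.051).round(4))
print('base front corners T',plane(t,A([[485,492],[709,492],[486,305],[709,302]]),.055).round(4))
# lid plate corners by intersect w/ plane: use depth
n=np.array([-.8735,0,.487]);p0=np.array([.569,0,.149])
for c,uv in((t,A([[490,155],[718,155],[495,275],[705,275]])),(s,B([[448,185],[548,333],[372,300],[455,435]]))):
    d=rays(c,uv)@c['R'];o=-c['R'].T@c['t'];print('lid',(o+d*(((p0-o)@n)/(d@n))[:,None]).round(4).tolist())
E
```

```text
foot,rear T [[0.5371 0.334  0.041 ]] [[0.3588 0.3344 0.051 ]]
foot,rear S [[0.5404 0.3338 0.041 ]] [[0.3629 0.3345 0.051 ]]
base front corners T [[ 0.3782  0.0908  0.055 ]
 [ 0.3782 -0.0767  0.055 ]
 [ 0.5187  0.0904  0.055 ]
 [ 0.5212 -0.0778  0.055 ]]
lid [[0.6033, 0.0847, 0.2105], [0.6036, -0.0698, 0.211], [0.5368, 0.0831, 0.0913], [0.537, -0.0715, 0.0916]]
lid [[0.6006, 0.0741, 0.2056], [0.6026, -0.0755, 0.2093], [0.5367, 0.0695, 0.0911], [0.538, -0.0692, 0.0934]]
```

Emit:
arm_command(
  series=[
    {"x": 35,"y": -22,"spin": 0.033},
    {"x": 35,"y": -22,"spin": 0.033},
    {"x": 35,"y": -22,"spin": 0.033},
    {"x": 35,"y": -22,"spin": 0.033},
    {"x": 35,"y": -22,"spin": 0.033},
    {"x": 35,"y": -22,"spin": 0.033},
    {"x": 35,"y": -22,"spin": 0.033},
    {"x": 32,"y": -20,"spin": 0.03},
    {},
    {},
    {},
  ],
)

```text
invalid input
```

```bash
python3 - <<'E'
from h import *
c=cap('wrist','w1'); s=monitor.observe(); print(s['time_s'],s['tool_pos'].round(4) if hasattr(s['tool_pos'],'round') else s['tool_pos'],s['tool_rot'],c['intrinsics'][0,0],c['k1'],(-c['R'].T@c['t']).round(3),c['R'].round(3).tolist())
E
```

```text
0.15 [0.1352 0.507  0.2452] [[-9.66187994e-01  2.57838223e-01 -4.59867206e-04]
 [ 2.57838582e-01  9.66187393e-01 -1.08999829e-03]
 [ 1.63274676e-04 -1.17171476e-03 -9.99999300e-01]] 376.9961153862795 -0.06350992825690457 [0.055 0.529 0.384] [[0.256, 0.967, -0.002], [0.921, -0.243, 0.303], [0.292, -0.079, -0.953]]
```

View pics/w1.png

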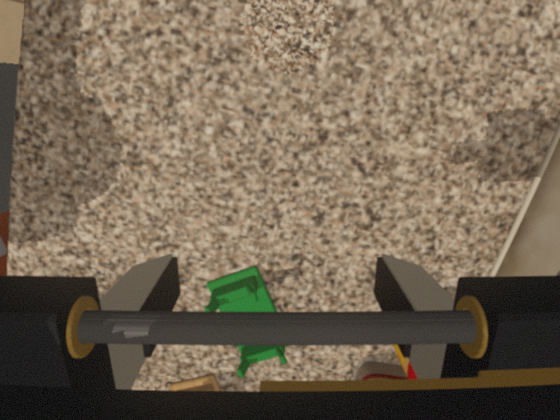

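The picture shows only the fingers and a green look-alike (240,310), since the arm hasn't moved: the call was refused. I'll give all the fields in every row.

Emit:
arm_command(
  series=[
    {"grip": 0,"x": 35,"y": -22,"z": 0,"spin": 0.033},
    {"grip": 0,"x": 35,"y": -22,"z": 0,"spin": 0.033},
    {"grip": 0,"x": 35,"y": -22,"z": 0,"spin": 0.033},
    {"grip": 0,"x": 35,"y": -22,"z": 0,"spin": 0.033},
    {"grip": 0,"x": 35,"y": -22,"z": 0,"spin": 0.033},
    {"grip": 0,"x": 35,"y": -22,"z": 0,"spin": 0.033},
    {"grip": 0,"x": 35,"y": -22,"z": 0,"spin": 0.033},
    {"grip": 0,"x": 33,"y": -19,"z": 0,"spin": 0.03},
    {"grip": 0,"x": 0,"y": 0,"z": 0,"spin": 0},
    {"grip": 0,"x": 0,"y": 0,"z": 0,"spin": 0},
  ],
  newtons=20,
)

```text
time_s: 1.15
tool_pos: [0.4135, 0.3338, 0.2452]
tool_rot: [[-1.0, 0.002, -0.001], [0.002, 1.0, -0.0], [0.001, -0.0, -1.0]]
contact_force: [-0.3, 0.2, -0.7]
grip_width: 0.0913
grasp_force: 0.0
```

```bash
python3 - <<'E'
from h import *
c=cap('wrist','w2'); s=monitor.observe(); print(s['time_s'],s['tool_pos'].round(4),s['tool_rot'].round(3).tolist(),(-c['R'].T@c['t']).round(3))
E
```

```text
1.2 [0.4128 0.3343 0.2454] [[-1.0, 0.001, -0.001], [0.001, 1.0, -0.0], [0.001, -0.0, -1.0]] [0.331 0.335 0.384]
```

View pics/w2.png

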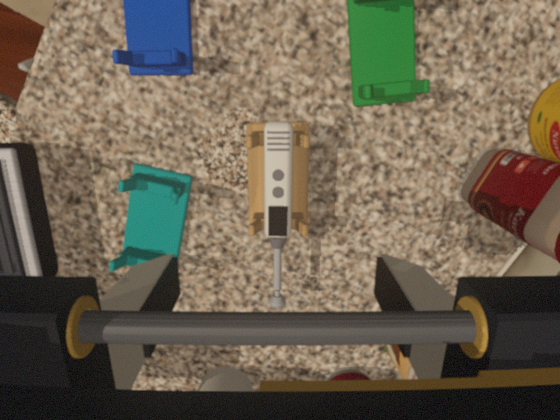

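Wrist view: handle from (278,124) to (277,238), foot face near (277,305), wood rest spanning columns 247–309 and rows 124–236; upside of image is −x.

```bash
python3 - <<'E'
from h import *
c=load('w2')
print('rear,front top',plane(c,[[278,124],[277,238]],.051).round(4).tolist(),'foot',plane(c,[[277,303]],.041).round(4),'stem',plane(c,[[277.3,265]],.041).round(4))
print('depth',depth(c,[[278,160],[278,200],[270,180],[285,180],[277,270],[253,190],[303,190]]).round(4).tolist())
g=np.argwhere(c['img'][110:240,230:330].min(2)>165)[:,::-1]+[230,110]
P=depth(c,g);P=P[(P[:,2]>.04)];m=P.mean(0);v=np.linalg.svd((P-m)[:,:2])[2][0];print(len(P),m.round(4),v.round(4),P.min(0).round(4),P.max(0).round(4))
E
```

```text
rear,front top [[0.3583, 0.3358, 0.051], [0.4644, 0.335, 0.051]] foot [[0.5411 0.335  0.041 ]] stem [[0.4975 0.3353 0.041 ]]
depth [[0.3897, 0.3359, 0.0516], [0.4271, 0.3359, 0.05], [0.408, 0.3287, 0.0509], [0.4079, 0.3422, 0.0516], [0.5008, 0.335, 0.0455], [0.4283, 0.3104, 0.0088], [0.4288, 0.3618, 0.0071]]
1028 [0.3983 0.3322 0.0512] [ 0.9997 -0.025 ] [0.3307 0.3242 0.0467] [0.4604 0.3431 0.3839]
```

Emit:
arm_command(
  series=[
    {"grip": 0.4,"x": -13,"y": 1,"z": -34,"spin": 0},
    {"grip": 0.4,"x": -12,"y": 0,"z": -34,"spin": 0},
    {"grip": 0.4,"x": 0,"y": 0,"z": -34,"spin": 0},
    {"grip": 0.4,"x": 0,"y": 0,"z": -34,"spin": 0},
    {"grip": 0.4,"x": 0,"y": 0,"z": -34,"spin": 0},
    {"grip": 0.4,"x": 0,"y": 0,"z": -34,"spin": 0},
    {"grip": 0.4,"x": 0,"y": 0,"z": 0,"spin": 0},
    {"grip": 0.4,"x": 0,"y": 0,"z": 0,"spin": 0},
    {"grip": 1,"x": 0,"y": 0,"z": 0,"spin": 0},
    {"grip": 1,"x": 0,"y": 0,"z": 0,"spin": 0},
    {"grip": 1,"x": 0,"y": 0,"z": 0,"spin": 0},
    {"grip": 1,"x": 0,"y": 0,"z": 0,"spin": 0},
  ],
  newtons=10,
)

```text
time_s: 2.4
tool_pos: [0.3862, 0.3347, 0.0419]
tool_rot: [[-1.0, -0.001, -0.004], [-0.001, 1.0, -0.002], [0.004, -0.002, -1.0]]
contact_force: [-5.3, -3.1, -12.9]
grip_width: 0.0556
grasp_force: 10.0
```

```bash
python3 - <<'E'
from h import *
s=monitor.observe(); print(s['time_s'],s['tool_pos'].round(4),s['contact_force'].round(1),s['grip_width'],s['grasp_force'],s['wrist_torque'].round(2))
c=load('w2'); I=c['img'].astype(int); H=cv2.cvtColor(c['img'],cv2.COLOR_RGB2HSV)
g=np.argwhere((I[115:250,240:315,0]-I[115:250,240:315,2]>60))[:,::-1]+[240,115]; P=depth(c,g)
for lo,hi in((.0,.014),(.03,.055)):
    Q=P[(P[:,2]>lo)&(P[:,2]<hi)]; print(lo,len(Q),np.percentile(Q,[1,99],axis=0).round(4).tolist(),np.sort(Q[::max(1,len(Q)//25),0]).round(3))
c=cap('wrist','w3')
E
```

```text
2.4 [0.3862 0.3347 0.0419] [ -5.3  -3.1 -12.9] 0.05557370781143398 9.99413738027215 [-0.32  0.73 -0.01]
0.0 2275 [[0.3609, 0.3052, 0.0054], [0.458, 0.3647, 0.0096]] [0.36  0.363 0.366 0.371 0.386 0.389 0.392 0.395 0.399 0.401 0.405 0.408
 0.411 0.414 0.417 0.42  0.425 0.428 0.43  0.434 0.437 0.441 0.445 0.448
 0.451]
0.03 429 [[0.3677, 0.3074, 0.0301], [0.4626, 0.3635, 0.0497]] [0.368 0.368 0.369 0.37  0.371 0.371 0.371 0.372 0.374 0.375 0.376 0.377
 0.377 0.378 0.38  0.452 0.453 0.454 0.454 0.454 0.455 0.458 0.458 0.46
 0.461 0.463]
```

View pics/w3.png

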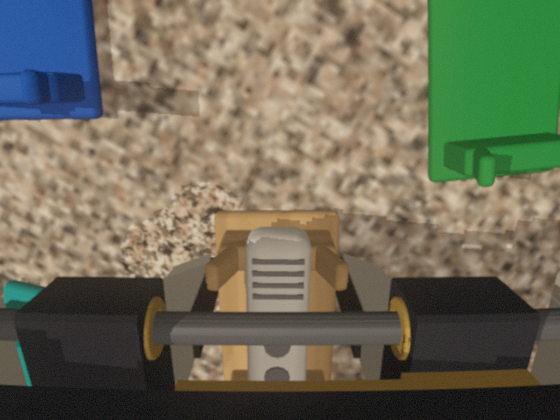

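The picture shows the fingers closed on the rear saddle's lugs (215–345, 270). The saddles measure at x .368–.380 and .452–.463, so the rest is centred near .4155. I'll open, shift forward and grip again.

Emit:
arm_command(
  series=[
    {"grip": 0.35,"x": 0,"y": 0,"z": 0,"spin": 0},
    {"grip": 0.35,"x": 0,"y": 0,"z": 0,"spin": 0},
    {"grip": 0.35,"x": 7,"y": 0,"z": 0,"spin": 0},
    {"grip": 0.35,"x": 0,"y": 0,"z": 0,"spin": 0},
    {"grip": 0.35,"x": 0,"y": 0,"z": 0,"spin": 0},
    {"grip": 1,"x": 0,"y": 0,"z": 0,"spin": 0},
    {"grip": 1,"x": 0,"y": 0,"z": 0,"spin": 0},
    {"grip": 1,"x": 0,"y": 0,"z": 0,"spin": 0},
    {"grip": 1,"x": 0,"y": 0,"z": 0,"spin": 0},
    {"grip": 1,"x": 0,"y": 0,"z": 0,"spin": 0},
  ],
  newtons=10,
)

```text
time_s: 3.45
tool_pos: [0.3953, 0.3353, 0.0417]
tool_rot: [[-1.0, -0.0, -0.0], [-0.0, 1.0, 0.0], [0.0, 0.0, -1.0]]
contact_force: [0.5, -0.5, -0.8]
grip_width: 0.0257
grasp_force: 10.0
```

Emit:
arm_command(
  series=[
    {"grip": 1,"x": 0,"y": 0,"z": 20,"spin": 0},
    {"grip": 1,"x": 0,"y": 0,"z": 30,"spin": 0},
    {"grip": 1,"x": 0,"y": 0,"z": 30,"spin": 0},
    {"grip": 1,"x": 0,"y": 0,"z": 30,"spin": 0},
    {"grip": 1,"x": 0,"y": 0,"z": 30,"spin": 0},
    {"grip": 1,"x": 0,"y": 0,"z": 0,"spin": 0},
    {"grip": 1,"x": 0,"y": 0,"z": 0,"spin": 0},
    {"grip": 1,"x": 0,"y": 0,"z": 0,"spin": 0},
  ],
  newtons=10,
)

```text
time_s: 4.25
tool_pos: [0.3945, 0.3347, 0.1802]
tool_rot: [[-1.0, -0.0, -0.003], [-0.0, 1.0, -0.002], [0.003, -0.002, -1.0]]
contact_force: [-0.4, 0.2, -1.2]
grip_width: 0.0258
grasp_force: 10.0
```

```bash
cat >> h.py <<'E'
def pitch():
    """thermometer stem/handle line from side camera: white/steel pixels near the TCP's vertical plane"""
    s=monitor.observe(); p=s['tool_pos']; R=s['tool_rot']; f=-R[:,0].copy()  # forward = -tool x
    out={}
    for n in('side','top'):
        c=cap(n,n+'_p'); v,u=np.mgrid[0:420,0:560]; g=np.c_[u.ravel(),v.ravel()]
        P=depth(c,g); d=P-p; a=d@f; l=d@R[:,1]
        k=(abs(l)<.011)&(a>.014)&(a<.17)&(d[:,2]>-.16)&(d[:,2]<.03)&(P[:,2]>.02)
        out[n]=np.c_[a[k],d[k,2],l[k]]
    return s,out
E
python3 - <<'E'
from h import *
s,o=pitch(); print(s['tool_pos'].round(4),s['contact_force'].round(1),s['grip_width'])
for n,q in o.items():
    q=q[np.argsort(q[:,0])]; print(n,len(q)); print((q[::max(1,len(q)//14)]*1000).round(0).tolist())
c=cv2.imread('pics/side_p.png')[60:200,170:330]; cv2.imwrite('pics/sp.png',cv2.resize(c,None,fx=4,fy=4))
E
```

```text
[0.3945 0.3347 0.1802] [-0.4  0.2 -1.2] 0.025832136099045402
side 108
[[55.0, 11.0, -3.0], [59.0, 7.0, 8.0], [61.0, -147.0, -1.0], [64.0, 11.0, -7.0], [66.0, 11.0, -9.0], [68.0, 2.0, -11.0], [72.0, 7.0, -4.0], [76.0, -4.0, 0.0], [84.0, 6.0, -8.0], [98.0, -5.0, -0.0], [106.0, -0.0, 1.0], [115.0, -1.0, -3.0], [123.0, 4.0, -2.0], [136.0, -1.0, -4.0], [142.0, -4.0, -8.0], [146.0, -2.0, -7.0]]
top 147
[[48.0, 9.0, -10.0], [55.0, -3.0, -10.0], [59.0, -152.0, -0.0], [63.0, -155.0, 0.0], [66.0, -150.0, -11.0], [67.0, -0.0, -10.0], [70.0, -153.0, 3.0], [73.0, -4.0, -7.0], [79.0, -0.0, -1.0], [88.0, -1.0, 5.0], [100.0, 3.0, 5.0], [110.0, -2.0, -0.0], [125.0, -3.0, 3.0], [140.0, 4.0, 2.0], [144.0, -4.0, -5.0]]
```

View pics/sp.png

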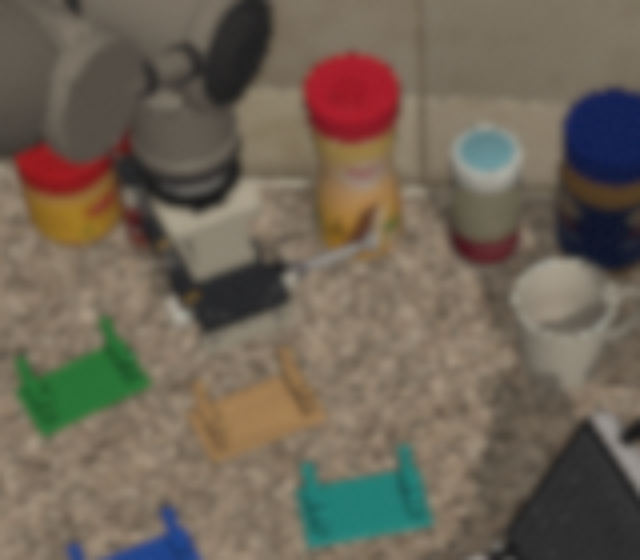

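The thermometer is held level (stem running to (375,240) in the crop) and the rest is empty. Next I'll soften the grip to let the foot swing down.

Emit:
arm_command(
  series=[
    {"grip": 1,"x": 0,"y": 0,"z": 0,"spin": 0},
    {"grip": 1,"x": 0,"y": 0,"z": 0,"spin": 0},
    {"grip": 1,"x": 0,"y": 0,"z": 0,"spin": 0},
  ],
  newtons=3,
)

```text
time_s: 4.65
tool_pos: [0.3953, 0.3352, 0.1814]
tool_rot: [[-1.0, -0.0, -0.001], [-0.0, 1.0, -0.0], [0.001, -0.0, -1.0]]
contact_force: [0.6, 0.7, -1.1]
grip_width: 0.0257
grasp_force: 3.0
```

```bash
cat >> h.py <<'E'
def ang():
    s,o=pitch(); r_={}
    for n,q in o.items():
        q=q[(q[:,0]>.05)&(q[:,1]>-.125)]; k=np.ones(len(q),bool)
        for _ in range(8):
            f=np.polyfit(q[k,0],q[k,1],1); e=abs(np.polyval(f,q[:,0])-q[:,1]); k=e<max(.008,np.median(e))
        r_[n]=(round(float(-np.arctan(f[0])),3),round(float(f[1]),4),int(k.sum()),q[k,0].max().round(3))
    print(s['time_s'],s['tool_pos'].round(4),s['contact_force'].round(1),s['grip_width'].round(4),s['grasp_force'].round(1),r_)
E
python3 -c "
from h import *
ang()"
```

```text
Traceback (most recent call last):
  File "h.py", line 33, in ang
    f=np.polyfit(q[k,0],q[k,1],1); e=abs(np.polyval(f,q[:,0])-q[:,1]); k=e<max(.008,np.median(e))
TypeError: expected non-empty vector for x
```

```bash
python3 - <<'E'
from h import *
s,o=pitch(); print(s['time_s'],s['tool_pos'].round(4),s['contact_force'].round(1),s['grip_width'],s['grasp_force'])
for n,q in o.items():
    q=q[np.argsort(q[:,0])]; print(n,len(q)); print((q[::max(1,len(q)//14)]*1000).round(0).tolist())
a=cv2.imread('pics/side_p.png')[60:200,170:330];
cv2.imwrite('pics/sp2.png',cv2.resize(a,None,fx=4,fy=4))
E
```

```text
4.75 [0.3953 0.3352 0.1815] [-0.4 -0.  -2.1] 0.02606617157290499 3.000062182545662
side 58
[[19.0, -70.0, -9.0], [23.0, -81.0, -7.0], [24.0, -58.0, -8.0], [29.0, -119.0, -1.0], [31.0, -118.0, -4.0], [33.0, -132.0, 3.0], [35.0, -137.0, 1.0], [37.0, -139.0, -4.0], [40.0, -136.0, 2.0], [44.0, -141.0, -5.0], [57.0, -148.0, -1.0], [59.0, -149.0, 4.0], [62.0, -156.0, 3.0], [64.0, -151.0, -2.0], [67.0, -150.0, 5.0]]
top 25
[[44.0, -143.0, -7.0], [58.0, -150.0, 2.0], [58.0, -152.0, 5.0], [58.0, -153.0, -5.0], [58.0, -154.0, -1.0], [59.0, -157.0, -7.0], [59.0, -158.0, 10.0], [61.0, -147.0, 1.0], [62.0, -151.0, 9.0], [62.0, -152.0, -8.0], [62.0, -152.0, -5.0], [62.0, -154.0, -1.0], [62.0, -155.0, 6.0], [65.0, -149.0, -2.0], [65.0, -151.0, 2.0], [65.0, -150.0, -8.0], [65.0, -153.0, -5.0], [65.0, -153.0, 6.0], [65.0, -157.0, 10.0], [68.0, -149.0, -2.0], [68.0, -152.0, 9.0], [68.0, -153.0, 2.0], [68.0, -153.0, -8.0], [68.0, -154.0, -4.0], [68.0, -154.0, 6.0]]
```

View pics/sp2.png

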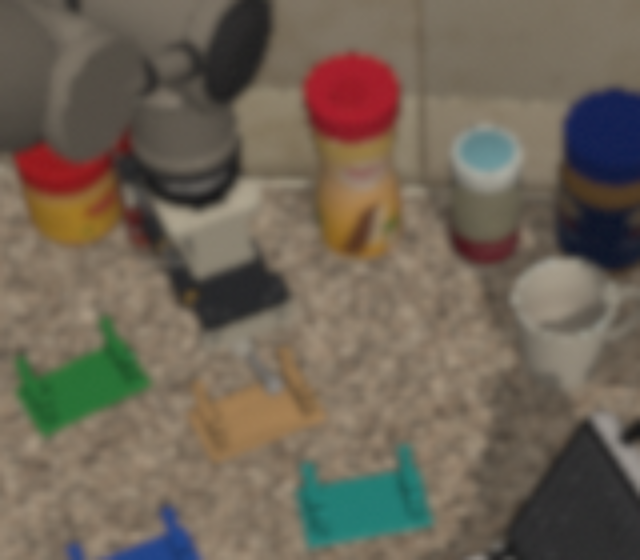

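The foot swung to about 1.3 rad down, seen at (265,375), but the thermometer is still held. I'll grip firmer, carry it to clear worktop, and drag the foot there to bring it back up to about 0.5 rad.

Emit:
arm_command(
  series=[
    {"grip": 1,"x": 0,"y": 0,"z": 10,"spin": 0},
    {"grip": 1,"x": 0,"y": 0,"z": 20,"spin": 0},
    {"grip": 1,"x": 15,"y": -15,"z": 10,"spin": 0},
    {"grip": 1,"x": 25,"y": -20,"z": 0,"spin": 0},
    {"grip": 1,"x": 25,"y": -20,"z": 0,"spin": 0},
    {"grip": 1,"x": 25,"y": -20,"z": 0,"spin": 0},
    {"grip": 1,"x": 25,"y": -20,"z": 0,"spin": 0},
    {"grip": 1,"x": 15,"y": -15,"z": 0,"spin": 0},
    {"grip": 1,"x": 10,"y": -10,"z": -10,"spin": 0},
    {"grip": 1,"x": 0,"y": 0,"z": -20,"spin": 0},
    {"grip": 1,"x": 0,"y": 0,"z": -20,"spin": 0},
    {"grip": 1,"x": 0,"y": 0,"z": 0,"spin": 0},
    {"grip": 1,"x": 0,"y": 0,"z": 0,"spin": 0},
  ],
  newtons=20,
)

```text
time_s: 6.15
tool_pos: [0.5351, 0.2155, 0.1719]
tool_rot: [[-1.0, -0.001, -0.001], [-0.001, 1.0, 0.0], [0.001, 0.0, -1.0]]
contact_force: [-1.1, -0.8, -0.0]
grip_width: 0.0257
grasp_force: 20.0
```

```bash
python3 - <<'E'
from h import *
s,o=pitch(); print(s['time_s'],s['tool_pos'].round(4),s['contact_force'].round(1),s['grip_width'],s['grasp_force'])
for n,q in o.items():
    q=q[np.argsort(q[:,1])]; print(n,len(q)); print((q[::max(1,len(q)//14)]*1000).round(0).tolist())
E
```

```text
6.15 [0.5351 0.2155 0.1719] [-1.1 -0.8 -0. ] 0.025687752315195173 20.000021159648895
side 47
[[36.0, -150.0, -2.0], [37.0, -140.0, -6.0], [35.0, -140.0, 5.0], [44.0, -139.0, -0.0], [32.0, -137.0, -1.0], [45.0, -136.0, 1.0], [41.0, -133.0, 1.0], [32.0, -120.0, -0.0], [28.0, -110.0, -1.0], [31.0, -104.0, -3.0], [24.0, -98.0, -0.0], [26.0, -87.0, -5.0], [152.0, -81.0, 9.0], [152.0, -77.0, 10.0], [159.0, -73.0, 9.0], [163.0, -71.0, 9.0]]
top 0
[]
```

Emit:
arm_command(
  series=[
    {"grip": 1,"x": 0,"y": 0,"z": -12,"spin": 0},
    {"grip": 1,"x": 0,"y": 0,"z": -12,"spin": 0},
    {"grip": 1,"x": -6,"y": 0,"z": -1,"spin": 0},
    {"grip": 1,"x": -11,"y": 0,"z": -3,"spin": 0},
    {"grip": 1,"x": -11,"y": 0,"z": -3,"spin": 0},
    {"grip": 1,"x": -11,"y": 0,"z": -3,"spin": 0},
    {"grip": 1,"x": 0,"y": 0,"z": 0,"spin": 0},
    {"grip": 1,"x": 0,"y": 0,"z": 0,"spin": 0},
  ],
  newtons=6,
)

```text
time_s: 7.05
tool_pos: [0.4964, 0.2153, 0.1378]
tool_rot: [[-1.0, -0.0, 0.0], [-0.0, 1.0, 0.0], [-0.0, 0.0, -1.0]]
contact_force: [0.4, 0.3, -1.2]
grip_width: 0.0258
grasp_force: 6.0
```

```bash
python3 - <<'E'
from h import *
s,o=pitch(); print(s['time_s'],s['tool_pos'].round(4),s['contact_force'].round(1),s['grip_width'],s['grasp_force'])
for n,q in o.items():
    q=q[np.argsort(q[:,1])]; print(n,len(q)); print((q[::max(1,len(q)//14)]*1000).round(0).tolist())
E
```

```text
7.05 [0.4964 0.2153 0.1378] [ 0.4  0.3 -1.2] 0.02578542229811655 5.999972373247147
side 19
[[67.0, -114.0, -9.0], [65.0, -114.0, -4.0], [67.0, -112.0, -1.0], [61.0, -111.0, -4.0], [63.0, -109.0, -1.0], [59.0, -107.0, -1.0], [57.0, -107.0, -5.0], [60.0, -106.0, 2.0], [15.0, -104.0, -5.0], [54.0, -102.0, -3.0], [58.0, -101.0, 4.0], [14.0, -97.0, -6.0], [54.0, -95.0, -3.0], [14.0, -95.0, 2.0], [15.0, -94.0, -4.0], [52.0, -92.0, 0.0], [47.0, -92.0, -2.0], [49.0, -89.0, -5.0], [47.0, -87.0, -2.0]]
top 0
[]
```

Emit:
arm_command(
  series=[
    {"grip": 1,"x": -9,"y": 0,"z": -5,"spin": 0},
    {"grip": 1,"x": -9,"y": 0,"z": -5,"spin": 0},
    {"grip": 1,"x": -9,"y": 0,"z": -5,"spin": 0},
    {"grip": 1,"x": -8,"y": 0,"z": -6.5,"spin": 0},
    {"grip": 1,"x": -8,"y": 0,"z": -6.5,"spin": 0},
    {"grip": 1,"x": -8,"y": 0,"z": -6.5,"spin": 0},
    {"grip": 1,"x": -7,"y": 0,"z": -8,"spin": 0},
    {"grip": 1,"x": -7,"y": 0,"z": -8,"spin": 0},
    {"grip": 1,"x": -7,"y": 0,"z": -8,"spin": 0},
    {"grip": 1,"x": 0,"y": 0,"z": 0,"spin": 0},
    {"grip": 1,"x": 0,"y": 0,"z": 0,"spin": 0},
  ],
  newtons=6,
)

```text
time_s: 8.25
tool_pos: [0.4241, 0.2152, 0.0789]
tool_rot: [[-1.0, -0.0, -0.001], [-0.0, 1.0, -0.0], [0.001, -0.0, -1.0]]
contact_force: [-0.7, -0.1, -1.4]
grip_width: 0.026
grasp_force: 6.0
```

Emit:
arm_command(
  series=[
    {"grip": 1,"x": 0,"y": 0,"z": 0,"spin": 0},
    {"grip": 1,"x": 0,"y": 0,"z": 0,"spin": 0},
    {"grip": 1,"x": 0,"y": 0,"z": 0,"spin": 0},
    {"grip": 1,"x": 0,"y": 0,"z": 10,"spin": 0},
    {"grip": 1,"x": -5,"y": 0,"z": 30,"spin": 0},
    {"grip": 1,"x": -15,"y": 0,"z": 30,"spin": 0},
    {"grip": 1,"x": -10,"y": 0,"z": 30,"spin": 0},
    {"grip": 1,"x": -10,"y": 0,"z": 30,"spin": 0},
    {"grip": 1,"x": 0,"y": 0,"z": 20,"spin": 0},
    {"grip": 1,"x": 0,"y": 0,"z": 0,"spin": 0},
    {"grip": 1,"x": 0,"y": 0,"z": 0,"spin": 0},
  ],
  newtons=40,
)

```text
time_s: 9.35
tool_pos: [0.3843, 0.2152, 0.2293]
tool_rot: [[-1.0, -0.0, 0.001], [-0.0, 1.0, 0.0], [-0.001, 0.0, -1.0]]
contact_force: [-0.4, 0.2, -0.9]
grip_width: 0.0258
grasp_force: 40.0
```

```bash
python3 - <<'E'
from h import *
s,o=pitch(); print(s['time_s'],s['tool_pos'].round(4),s['contact_force'].round(1),s['grip_width'],s['grasp_force'])
for n,q in o.items():
    q=q[np.argsort(q[:,0])]; print(n,len(q)); print((q[::max(1,len(q)//16)]*1000).round(0).tolist())
ang()
E
```

```text
9.35 [0.3843 0.2152 0.2293] [-0.4  0.2 -0.9] 0.02583601987178846 39.99967575073242
side 97
[[53.0, -5.0, 3.0], [64.0, -10.0, -2.0], [66.0, -9.0, -4.0], [69.0, -11.0, 9.0], [71.0, -11.0, 8.0], [75.0, -18.0, -5.0], [79.0, -16.0, -5.0], [86.0, -17.0, -3.0], [93.0, -19.0, -5.0], [100.0, -21.0, -2.0], [106.0, -28.0, -4.0], [115.0, -22.0, 0.0], [122.0, -24.0, -1.0], [136.0, -33.0, -0.0], [139.0, -30.0, -0.0], [143.0, -28.0, 0.0], [148.0, -28.0, 3.0]]
top 60
[[91.0, -28.0, -3.0], [96.0, -23.0, -0.0], [99.0, -20.0, 2.0], [102.0, -26.0, 3.0], [105.0, -23.0, 3.0], [109.0, -28.0, 3.0], [111.0, -28.0, 0.0], [114.0, -27.0, -3.0], [118.0, -28.0, 3.0], [120.0, -25.0, 3.0], [123.0, -28.0, 0.0], [127.0, -31.0, -2.0], [133.0, -33.0, 1.0], [136.0, -33.0, -2.0], [139.0, -35.0, 5.0], [142.0, -29.0, -5.0], [142.0, -32.0, -2.0], [145.0, -28.0, 4.0], [145.0, -32.0, 7.0], [147.0, -28.0, -5.0]]Traceback (most recent call last):
  File "<stdin>", line 5, in <module>
  File "h.py", line 35, in ang
    print(s['time_s'],s['tool_pos'].round(4),s['contact_force'].round(1),s['grip_width'].round(4),s['grasp_force'].round(1),r_)
                                                                         ^^^^^^^^^^^^^^^^^^^^^
AttributeError: 'float' object has no attribute 'round'
```

The pitch came out at 0.22 rad, beyond the 0.5 I wanted. I'll lower to 79 mm so the worktop acts as a stop at about 0.51 rad, soften the grip to let the foot swing onto it, and tighten there.

Emit:
arm_command(
  series=[
    {"grip": 1,"x": 10,"y": 0,"z": -30,"spin": 0},
    {"grip": 1,"x": 10,"y": 0,"z": -30,"spin": 0},
    {"grip": 1,"x": 10,"y": 0,"z": -30,"spin": 0},
    {"grip": 1,"x": 10,"y": 0,"z": -30,"spin": 0},
    {"grip": 1,"x": 0,"y": 0,"z": -20,"spin": 0},
    {"grip": 1,"x": 0,"y": 0,"z": -10,"spin": 0},
    {"grip": 1,"x": 0,"y": 0,"z": 0,"spin": 0},
    {"grip": 1,"x": 0,"y": 0,"z": 0,"spin": 0},
  ],
  newtons=40,
)

```text
time_s: 10.35
tool_pos: [0.4245, 0.2154, 0.0796]
tool_rot: [[-1.0, -0.0, 0.0], [-0.0, 1.0, 0.0], [-0.0, 0.0, -1.0]]
contact_force: [-0.1, -0.1, -2.4]
grip_width: 0.0259
grasp_force: 40.0
```

Emit:
arm_command(
  series=[
    {"grip": 1,"x": 0,"y": 0,"z": 0,"spin": 0},
    {"grip": 1,"x": 0,"y": 0,"z": 0,"spin": 0},
    {"grip": 1,"x": 0,"y": 0,"z": 0,"spin": 0},
    {"grip": 1,"x": 0,"y": 0,"z": 0,"spin": 0},
    {"grip": 1,"x": 0,"y": 0,"z": 0,"spin": 0},
    {"grip": 1,"x": 0,"y": 0,"z": 0,"spin": 0},
    {"grip": 1,"x": 0,"y": 0,"z": 0,"spin": 0},
  ],
  newtons=3,
)

```text
time_s: 11.05
tool_pos: [0.4244, 0.2153, 0.0793]
tool_rot: [[-1.0, -0.0, 0.0], [-0.0, 1.0, 0.0], [-0.0, 0.0, -1.0]]
contact_force: [-0.0, -0.2, -0.3]
grip_width: 0.0256
grasp_force: 3.0
```

Emit:
arm_command(
  series=[
    {"grip": 1,"x": 0,"y": 0,"z": 0,"spin": 0},
    {"grip": 1,"x": 0,"y": 0,"z": 0,"spin": 0},
    {"grip": 1,"x": 0,"y": 0,"z": 5,"spin": 0},
    {"grip": 1,"x": 0,"y": 0,"z": 10,"spin": 0},
    {"grip": 1,"x": 0,"y": 0,"z": 15,"spin": 0},
    {"grip": 1,"x": 0,"y": 0,"z": 15,"spin": 0},
    {"grip": 1,"x": 0,"y": 0,"z": 15,"spin": 0},
    {"grip": 1,"x": 0,"y": 0,"z": 0,"spin": 0},
    {"grip": 1,"x": 0,"y": 0,"z": 0,"spin": 0},
  ],
  newtons=40,
)

```text
time_s: 11.95
tool_pos: [0.4244, 0.2153, 0.1395]
tool_rot: [[-1.0, -0.0, 0.001], [-0.0, 1.0, 0.0], [-0.001, 0.0, -1.0]]
contact_force: [-1.1, -0.1, -1.4]
grip_width: 0.0259
grasp_force: 40.0
```

```bash
sed -i "s/s\['grip_width'\].round(4),s\['grasp_force'\].round(1)/round(s['grip_width'],4),round(s['grasp_force'],1)/" h.py; python3 - <<'E'
from h import *
s,o=pitch()
for n,q in o.items():
    q=q[np.argsort(q[:,0])]; print(n,len(q)); print((q[::max(1,len(q)//16)]*1000).round(0).tolist())
ang()
E
```

```text
side 105
[[55.0, -4.0, -1.0], [63.0, -6.0, 1.0], [68.0, -8.0, -4.0], [71.0, -13.0, -10.0], [77.0, -117.0, -1.0], [79.0, -92.0, 2.0], [80.0, -15.0, 1.0], [82.0, -16.0, -4.0], [84.0, -111.0, -9.0], [87.0, -100.0, -5.0], [90.0, -23.0, -2.0], [99.0, -25.0, -6.0], [105.0, -24.0, -0.0], [116.0, -24.0, -1.0], [124.0, -31.0, 1.0], [136.0, -34.0, 2.0], [140.0, -34.0, -5.0], [144.0, -31.0, -4.0]]
top 38
[[103.0, -26.0, 2.0], [106.0, -24.0, 1.0], [109.0, -22.0, -2.0], [114.0, -30.0, -1.0], [116.0, -27.0, -1.0], [120.0, -30.0, 2.0], [123.0, -29.0, 2.0], [127.0, -33.0, 3.0], [131.0, -37.0, 3.0], [133.0, -33.0, -1.0], [137.0, -34.0, -0.0], [137.0, -39.0, 3.0], [140.0, -36.0, -0.0], [141.0, -38.0, -6.0], [143.0, -30.0, -4.0], [143.0, -33.0, 6.0], [144.0, -37.0, 3.0], [146.0, -32.0, 6.0], [146.0, -33.0, 3.0]]
12.05 [0.4239 0.2151 0.1387] [-0.3  0.2 -0.7] 0.0257 40.0 {'side': (0.295, 0.0075, 81, np.float64(0.146)), 'top': (0.154, -0.0112, 37, np.float64(0.148))}
```

Emit:
arm_command(
  series=[
    {"grip": 1,"x": 0,"y": 0,"z": 0,"spin": 0},
    {"grip": 1,"x": 0,"y": 0,"z": -20,"spin": 0},
    {"grip": 1,"x": 0,"y": 0,"z": -40,"spin": 0},
    {"grip": 1,"x": 0,"y": 0,"z": 0,"spin": 0},
    {"grip": 1,"x": 0,"y": 0,"z": 0,"spin": 0},
    {"grip": 1,"x": 0,"y": 0,"z": 0,"spin": 0},
  ],
  newtons=3,
)

```text
time_s: 12.75
tool_pos: [0.4252, 0.2155, 0.0805]
tool_rot: [[-1.0, -0.0, 0.002], [-0.0, 1.0, 0.001], [-0.002, 0.001, -1.0]]
contact_force: [-0.8, 0.0, -0.3]
grip_width: 0.0259
grasp_force: 3.0
```

```bash
python3 - <<'E'
from h import *
ang()
s,o=pitch()
for n,q in o.items():
    q=q[q[:,0]>.125]; print(n,len(q),np.median(q,axis=0).round(4))
E
```

```text
12.75 [0.4252 0.2155 0.0805] [-0.8  0.  -0.3] 0.0259 3.0 {'side': (0.285, 0.0064, 79, np.float64(0.148)), 'top': (0.151, -0.0114, 36, np.float64(0.148))}
side 21 [ 0.1414 -0.0335 -0.0033]
top 22 [ 0.1409 -0.0325 -0.0007]
```

```bash
python3 - <<'E'
from h import *
for f in('top0','side0','w2','side_p'):
    c=load(f);I=cv2.cvtColor(c['img'],cv2.COLOR_RGB2HSV)
    m=(I[:,:,0]>80)&(I[:,:,0]<96)&(I[:,:,1]>150)&(I[:,:,2]>50); g=np.argwhere(m)[:,::-1];P=depth(c,g);P=P[(P[:,0]>.35)&(P[:,0]<.5)&(P[:,1]>.12)&(P[:,1]<.3)]
    print(f,len(P),np.percentile(P,[1,50,99],axis=0).round(3).tolist(), P[P[:,2]>.03][::8].round(3).tolist()[:10])
E
```

```text
top0 455 [[0.409, 0.17, 0.001], [0.455, 0.205, 0.008], [0.499, 0.239, 0.05]] [[0.5, 0.174, 0.041], [0.495, 0.17, 0.052], [0.426, 0.24, 0.049], [0.423, 0.237, 0.045], [0.423, 0.198, 0.033], [0.42, 0.198, 0.032], [0.416, 0.189, 0.054]]
side0 359 [[0.409, 0.167, 0.002], [0.457, 0.197, 0.009], [0.499, 0.231, 0.048]] [[0.427, 0.233, 0.04], [0.498, 0.19, 0.032], [0.427, 0.217, 0.03], [0.494, 0.167, 0.048], [0.495, 0.17, 0.031], [0.418, 0.187, 0.046]]
w2 4211 [[0.405, 0.171, 0.006], [0.458, 0.206, 0.008], [0.499, 0.241, 0.048]] [[0.412, 0.202, 0.031], [0.414, 0.203, 0.031], [0.415, 0.214, 0.031], [0.416, 0.209, 0.03], [0.412, 0.192, 0.047], [0.417, 0.208, 0.03], [0.416, 0.22, 0.031], [0.417, 0.207, 0.031], [0.417, 0.217, 0.031], [0.414, 0.189, 0.049]]
side_p 144 [[0.409, 0.167, 0.002], [0.472, 0.184, 0.01], [0.499, 0.195, 0.051]] [[0.5, 0.195, 0.031], [0.49, 0.167, 0.051], [0.495, 0.17, 0.031]]
```

The teal look-alike lies right under here: its lug, at x .495 and z .05, is what held the handle up. I'll lift and repeat at y = .13 over clear worktop.

Emit:
arm_command(
  series=[
    {"grip": 1,"x": 0,"y": 0,"z": 0,"spin": 0},
    {"grip": 1,"x": 0,"y": 0,"z": 20,"spin": 0},
    {"grip": 1,"x": 0,"y": 0,"z": 20,"spin": 0},
    {"grip": 1,"x": 0,"y": -20,"z": 0,"spin": 0},
    {"grip": 1,"x": 0,"y": -25,"z": 0,"spin": 0},
    {"grip": 1,"x": 0,"y": -25,"z": 0,"spin": 0},
    {"grip": 1,"x": 0,"y": -12,"z": 0,"spin": 0},
    {"grip": 1,"x": 0,"y": 0,"z": -20,"spin": 0},
    {"grip": 1,"x": 0,"y": 0,"z": -20,"spin": 0},
    {"grip": 1,"x": 0,"y": 0,"z": 0,"spin": 0},
    {"grip": 1,"x": 0,"y": 0,"z": 0,"spin": 0},
  ],
  newtons=40,
)

```text
time_s: 14.05
tool_pos: [0.4244, 0.1335, 0.0795]
tool_rot: [[-1.0, -0.0, -0.001], [-0.0, 1.0, 0.0], [0.001, 0.0, -1.0]]
contact_force: [0.2, 0.2, -1.2]
grip_width: 0.0259
grasp_force: 40.0
```

Emit:
arm_command(
  series=[
    {"grip": 1,"x": 0,"y": 0,"z": 0,"spin": 0},
    {"grip": 1,"x": 0,"y": 0,"z": 0,"spin": 0},
    {"grip": 1,"x": 0,"y": 0,"z": 0,"spin": 0},
    {"grip": 1,"x": 0,"y": 0,"z": 0,"spin": 0},
    {"grip": 1,"x": 0,"y": 0,"z": 0,"spin": 0},
    {"grip": 1,"x": 0,"y": 0,"z": 0,"spin": 0},
  ],
  newtons=3,
)

```text
time_s: 14.65
tool_pos: [0.4244, 0.1333, 0.0794]
tool_rot: [[-1.0, -0.0, 0.0], [-0.0, 1.0, 0.0], [-0.0, 0.0, -1.0]]
contact_force: [-0.2, -0.4, -1.5]
grip_width: 0.0261
grasp_force: 3.0
```

```bash
python3 - <<'E'
from h import *
ang()
s,o=pitch()
for n,q in o.items():
    q=q[q[:,0]>.115]; print(n,len(q),np.median(q,axis=0).round(4))
E
```

```text
14.65 [0.4244 0.1333 0.0794] [-0.2 -0.4 -1.5] 0.0261 3.0 {'side': (0.582, 0.0129, 34, np.float64(0.114)), 'top': (0.324, -0.0177, 21, np.float64(0.118))}
side 2 [ 0.1243 -0.0563 -0.0021]
top 4 [ 0.1253 -0.0574  0.0005]
```

Emit:
arm_command(
  series=[
    {"grip": 1,"x": 0,"y": 0,"z": 0,"spin": 0},
    {"grip": 1,"x": 0,"y": 0,"z": 0,"spin": 0},
    {"grip": 1,"x": 0,"y": 0,"z": 5,"spin": 0},
    {"grip": 1,"x": 0,"y": 0,"z": 20,"spin": 0},
    {"grip": 1,"x": -20,"y": 0,"z": 30,"spin": 0},
    {"grip": 1,"x": -20,"y": 0,"z": 30,"spin": 0},
    {"grip": 1,"x": -20,"y": -20,"z": 30,"spin": 0},
    {"grip": 1,"x": -10,"y": -25,"z": 25,"spin": 0},
    {"grip": 1,"x": 0,"y": -35,"z": 10,"spin": 0},
    {"grip": 1,"x": 0,"y": -30,"z": 0,"spin": 0},
    {"grip": 1,"x": 0,"y": -18,"z": 0,"spin": 0},
    {"grip": 1,"x": 0,"y": 0,"z": 0,"spin": 0},
    {"grip": 1,"x": 0,"y": 0,"z": 0,"spin": 0},
    {"grip": 1,"x": 0,"y": 0,"z": 0,"spin": 0},
  ],
  newtons=40,
)

```text
time_s: 16.25
tool_pos: [0.3542, 0.006, 0.2292]
tool_rot: [[-1.0, -0.001, -0.0], [-0.001, 1.0, 0.0], [0.0, 0.0, -1.0]]
contact_force: [-0.2, 0.3, -1.6]
grip_width: 0.0255
grasp_force: 40.0
```

```bash
python3 - <<'E'
from h import *
ang()
s,o=pitch()
for n,q in o.items():
    q=q[np.argsort(q[:,0])]; print(n,len(q)); print((q[::max(1,len(q)//20)]*1000).round(0).tolist())
# lid plate from fresh views: dark, low-saturation pixels near plane
N=[];
for nm in('side_p','top_p'):
    c=load(nm); v,u=np.mgrid[150:260,260:370]; g=np.c_[u.ravel(),v.ravel()]; P=depth(c,g); I=c['img'][g[:,1],g[:,0]].astype(int)
    k0=(P[:,0]>.535)&(P[:,0]<.61)&(abs(P[:,1])<.08)&(P[:,2]>.095)&(P[:,2]<.2)&(I.max(1)<75); P=P[k0]; k=np.ones(len(P),bool)
    for _ in range(10):
        m=P[k].mean(0); n=np.linalg.svd(P[k]-m)[2][2]; k=abs((P-m)@n)<.006
    n*=np.sign(n[2]); print(nm,k.sum(),m.round(4),n.round(3),'tilt',np.arcsin(n[2]).round(3),'x at y0,z.145',((m@n-.145*n[2])/n[0]).round(4), 'y rng',np.percentile(P[k][:,1],[1,99]).round(3))
E
python3 - <<'E'
import cv2
a=cv2.imread('pics/side_p.png')[120:265,205:365]; cv2.imwrite('pics/cc.png',cv2.resize(a,None,fx=4,fy=4))
E
```

```text
16.25 [0.3542 0.006  0.2292] [-0.2  0.3 -1.6] 0.0255 40.0 {'side': (0.491, 0.0035, 92, np.float64(0.138)), 'top': (0.507, 0.0052, 95, np.float64(0.137))}
side 95
[[53.0, -26.0, -1.0], [58.0, -25.0, 3.0], [62.0, -28.0, 3.0], [64.0, -27.0, 1.0], [66.0, -30.0, -9.0], [67.0, -28.0, 1.0], [70.0, -35.0, -7.0], [73.0, -37.0, -7.0], [75.0, -35.0, -2.0], [79.0, -41.0, -1.0], [84.0, -47.0, -3.0], [88.0, -45.0, -3.0], [93.0, -48.0, 1.0], [98.0, -48.0, -2.0], [103.0, -50.0, 1.0], [108.0, -60.0, -3.0], [111.0, -59.0, 3.0], [117.0, -58.0, -5.0], [126.0, -64.0, -1.0], [128.0, -64.0, -2.0], [130.0, -61.0, -5.0], [132.0, -71.0, -8.0], [134.0, -73.0, -3.0], [137.0, -60.0, -5.0]]
top 101
[[61.0, -24.0, -7.0], [64.0, -27.0, -5.0], [64.0, -30.0, 4.0], [67.0, -28.0, -5.0], [71.0, -33.0, 7.0], [74.0, -32.0, -2.0], [77.0, -38.0, 1.0], [80.0, -42.0, 4.0], [86.0, -47.0, -3.0], [89.0, -47.0, 0.0], [96.0, -53.0, 0.0], [102.0, -50.0, 3.0], [106.0, -60.0, -0.0], [111.0, -58.0, 3.0], [118.0, -59.0, 3.0], [124.0, -60.0, -0.0], [128.0, -70.0, 2.0], [131.0, -70.0, 8.0], [134.0, -69.0, 8.0], [136.0, -64.0, 9.0], [139.0, -63.0, -1.0]]
side_p 1347 [ 5.697e-01 -4.000e-04  1.511e-01] [-0.864 -0.016  0.503] tilt 0.527 x at y0,z.145 0.5661 y rng [-0.074  0.076]
top_p 1210 [0.5722 0.0054 0.1525] [-0.861 -0.012  0.509] tilt 0.534 x at y0,z.145 0.5678 y rng [-0.07   0.077]
```

Emit:
arm_command(
  series=[
    {"grip": 1,"x": 20,"y": 0,"z": 1,"spin": 0},
    {"grip": 1,"x": 20,"y": 0,"z": 1,"spin": 0},
    {"grip": 1,"x": 16,"y": -1,"z": 0,"spin": 0},
    {"grip": 1,"x": 6,"y": 0,"z": -3.5,"spin": 0},
    {"grip": 1,"x": 5,"y": 0,"z": -3,"spin": 0},
    {"grip": 1,"x": 0,"y": 0,"z": 0,"spin": 0},
    {"grip": 1,"x": 0,"y": 0,"z": 0,"spin": 0},
    {"grip": 1,"x": 0,"y": 0,"z": 0,"spin": 0},
  ],
  newtons=40,
)

```text
time_s: 17.25
tool_pos: [0.4209, 0.0043, 0.2248]
tool_rot: [[-1.0, -0.0, -0.0], [-0.0, 1.0, 0.0], [0.0, 0.0, -1.0]]
contact_force: [-0.7, -0.1, -1.0]
grip_width: 0.0256
grasp_force: 40.0
```

```bash
python3 - <<'E'
from h import *
s,o=pitch(); p=s['tool_pos'];print(s['time_s'],p.round(4),s['contact_force'].round(2))
for nm in o:
    q=o[nm]; q=q[np.argsort(q[:,0])]; q=q[(q[:,0]>.09)]; print(nm,(q[::max(1,len(q)//12)]*1000).round(0).tolist())
a=cv2.imread('pics/side_p.png')[130:260,235:375]; cv2.imwrite('pics/cd.png',cv2.resize(a,None,fx=4.5,fy=4.5,interpolation=cv2.INTER_CUBIC))
E
```

```text
17.25 [0.4209 0.0043 0.2248] [-0.66 -0.13 -0.96]
side [[91.0, -49.0, -2.0], [111.0, -52.0, -2.0], [117.0, -147.0, 1.0], [122.0, -117.0, -0.0], [127.0, -105.0, -11.0], [131.0, -103.0, 10.0], [134.0, -58.0, 2.0], [140.0, -93.0, -4.0], [148.0, -81.0, -1.0], [153.0, -63.0, -8.0], [158.0, -58.0, 3.0], [163.0, -42.0, 1.0], [169.0, -36.0, 6.0]]
top [[90.0, -48.0, -1.0], [110.0, -57.0, 1.0], [119.0, -57.0, 1.0], [126.0, -62.0, -2.0], [130.0, -68.0, 7.0], [134.0, -101.0, 9.0], [139.0, -88.0, -10.0], [147.0, -79.0, -3.0], [151.0, -68.0, -9.0], [155.0, -70.0, -6.0], [160.0, -62.0, -5.0], [164.0, -48.0, -11.0], [168.0, -39.0, -7.0]]
```

View pics/cd.png

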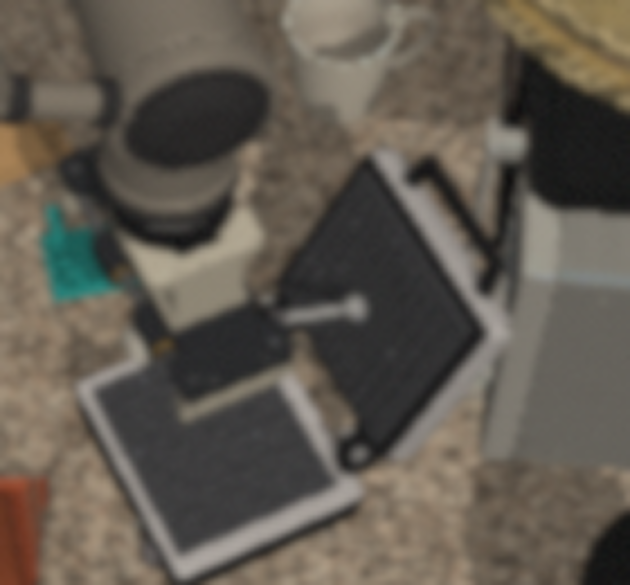

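The crop shows the foot at (355,307), standing off the plate, whose middle is near (375,308). Approach is well aligned, so I'll start feeling for contact.

Emit:
arm_command(
  series=[
    {"grip": 1,"x": 2.6,"y": 0,"z": -1.5,"spin": 0},
    {"grip": 1,"x": 2.6,"y": 0,"z": -1.5,"spin": 0},
    {"grip": 1,"x": 2.6,"y": 0,"z": -1.5,"spin": 0},
    {"grip": 1,"x": 2.6,"y": 0,"z": -1.5,"spin": 0},
    {"grip": 1,"x": 0,"y": 0,"z": 0,"spin": 0},
    {"grip": 1,"x": 0,"y": 0,"z": 0,"spin": 0},
  ],
)

```text
time_s: 17.95
tool_pos: [0.4317, 0.0043, 0.2186]
tool_rot: [[-1.0, -0.0, -0.001], [-0.0, 1.0, 0.0], [0.001, 0.0, -1.0]]
contact_force: [-0.9, 0.1, -0.5]
grip_width: 0.0259
grasp_force: 40.0
```

Emit:
arm_command(
  series=[
    {"grip": 1,"x": 2.6,"y": 0,"z": -1.5,"spin": 0},
    {"grip": 1,"x": 0,"y": 0,"z": 0,"spin": 0},
    {"grip": 1,"x": 0,"y": 0,"z": 0,"spin": 0},
  ],
)

```text
time_s: 18.25
tool_pos: [0.4342, 0.0043, 0.2172]
tool_rot: [[-1.0, -0.0, -0.0], [-0.0, 1.0, 0.0], [0.0, 0.0, -1.0]]
contact_force: [-2.2, 0.6, 0.5]
grip_width: 0.0257
grasp_force: 40.0
```

Emit:
arm_command(
  series=[
    {"grip": 1,"x": 0.9,"y": 0,"z": -0.5,"spin": 0},
    {"grip": 1,"x": 0,"y": 0,"z": 0,"spin": 0},
    {"grip": 1,"x": 0,"y": 0,"z": 0,"spin": 0},
  ],
)

```text
time_s: 18.55
tool_pos: [0.4351, 0.0043, 0.2167]
tool_rot: [[-1.0, -0.0, -0.0], [-0.0, 1.0, 0.0], [0.0, 0.0, -1.0]]
contact_force: [-3.2, 0.1, 0.8]
grip_width: 0.0257
grasp_force: 40.0
```

Emit:
arm_command(
  series=[
    {"grip": 1,"x": 0,"y": 0,"z": 0,"spin": 0},
  ],
)

```text
time_s: 18.65
tool_pos: [0.4352, 0.0043, 0.2168]
tool_rot: [[-1.0, -0.0, -0.0], [-0.0, 1.0, 0.0], [0.0, 0.0, -1.0]]
contact_force: [-3.2, -0.5, 0.9]
grip_width: 0.0258
grasp_force: 40.0
```

Emit:
arm_command(
  series=[
    {"grip": 1,"x": 0,"y": 0,"z": 0,"spin": 0},
  ],
)

```text
time_s: 18.75
tool_pos: [0.4352, 0.0043, 0.2167]
tool_rot: [[-1.0, -0.0, -0.0], [-0.0, 1.0, 0.0], [0.0, 0.0, -1.0]]
contact_force: [-3.2, 0.3, 1.4]
grip_width: 0.0253
grasp_force: 40.0
```

Emit:
arm_command(
  series=[
    {"grip": 1,"x": 0,"y": 0,"z": 0,"spin": 0},
    {"grip": 1,"x": 0,"y": 0,"z": 0,"spin": 0},
    {"grip": 1,"x": 0,"y": 0,"z": 0,"spin": 0},
    {"grip": 1,"x": 0,"y": 0,"z": 0,"spin": 0},
    {"grip": 1,"x": 0,"y": 0,"z": 0,"spin": 0},
    {"grip": 1,"x": 0,"y": 0,"z": 0,"spin": 0},
    {"grip": 1,"x": 0,"y": 0,"z": 0,"spin": 0},
    {"grip": 1,"x": 0,"y": 0,"z": 0,"spin": 0},
    {"grip": 1,"x": 0,"y": 0,"z": 0,"spin": 0},
    {"grip": 1,"x": 0,"y": 0,"z": 0,"spin": 0},
    {"grip": 1,"x": 0,"y": 0,"z": 0,"spin": 0},
    {"grip": 1,"x": 0,"y": 0,"z": 0,"spin": 0},
    {"grip": 1,"x": 0,"y": 0,"z": 0,"spin": 0},
    {"grip": 1,"x": 0,"y": 0,"z": 0,"spin": 0},
    {"grip": 1,"x": 0,"y": 0,"z": 0,"spin": 0},
    {"grip": 1,"x": 0,"y": 0,"z": 0,"spin": 0},
    {"grip": 1,"x": 0,"y": 0,"z": 0,"spin": 0},
    {"grip": 1,"x": 0,"y": 0,"z": 0,"spin": 0},
    {"grip": 1,"x": 0,"y": 0,"z": 0,"spin": 0},
    {"grip": 1,"x": 0,"y": 0,"z": 0,"spin": 0},
  ],
)

```text
time_s: 20.75
tool_pos: [0.4352, 0.0043, 0.2167]
tool_rot: [[-1.0, -0.0, -0.0], [-0.0, 1.0, 0.0], [0.0, 0.0, -1.0]]
contact_force: [-3.3, 0.4, 0.6]
grip_width: 0.0256
grasp_force: 40.0
```

```bash
python3 - <<'E'
from h import *
s,o=pitch(); p=s['tool_pos'];print(s['time_s'],p.round(4),s['contact_force'].round(2))
for nm in('side_p','top_p'):
    c=load(nm); v,u=np.mgrid[140:240,260:360]; g=np.c_[u.ravel(),v.ravel()];P=depth(c,g); I=c['img'][g[:,1],g[:,0]].astype(int)
    k=(P[:,0]>.535)&(P[:,0]<.605)&(abs(P[:,1])<.03)&(P[:,2]>.105)&(P[:,2]<.195)&(I.min(1)>95); print(nm,k.sum(),g[k].mean(0),P[k].mean(0).round(4),P[k].min(0).round(3),P[k].max(0).round(3))
    k=(P[:,0]>.535)&(P[:,0]<.61)&(abs(P[:,1])<.08)&(P[:,2]>.095)&(P[:,2]<.2)&(I.max(1)<75);Q=P[k];k=np.ones(len(Q),bool)
    for _ in range(10):
        m=Q[k].mean(0); n=np.linalg.svd(Q[k]-m)[2][2]; k=abs((Q-m)@n)<.006
    print(nm,'plane tilt',abs(np.arcsin(n[2])).round(3))
    st=o[nm[:-2]]; st=st[(st[:,0]>.07)&(st[:,0]<.125)&(st[:,1]>-.085)]; f=np.polyfit(st[:,0],st[:,1],1); print('stem pitch',-np.arctan(f[0]).round(3),f[1].round(4),len(st))
E
```

```text
20.75 [0.4352 0.0043 0.2167] [-3.3   0.36  0.58]
side_p 34 [313.58823529 198.02941176] [0.5551 0.0019 0.1562] [ 0.536 -0.006  0.123] [0.571 0.019 0.165]
side_p plane tilt 0.533
stem pitch 0.563 0.0107 50
top_p 29 [297.44827586 183.44827586] [0.5555 0.0037 0.1561] [ 0.537 -0.001  0.146] [0.57  0.008 0.167]
top_p plane tilt 0.536
stem pitch 0.571 0.0116 33
```

Held for more than 2 s at about 3.6 N, with the foot near (.567, .003, .149) and the pitch matching the plate. Now I'll retreat and go back above the rest.

Emit:
arm_command(
  series=[
    {"grip": 1,"x": -2.6,"y": 0,"z": 1.5,"spin": 0},
    {"grip": 1,"x": -8.7,"y": 0,"z": 5,"spin": 0},
    {"grip": 1,"x": -12,"y": 0,"z": 7,"spin": 0},
    {"grip": 1,"x": -17,"y": 10,"z": 5,"spin": 0},
    {"grip": 1,"x": 0,"y": 25,"z": 0,"spin": 0},
    {"grip": 1,"x": 0,"y": 35,"z": 0,"spin": 0},
    {"grip": 1,"x": 0,"y": 35,"z": 0,"spin": 0},
    {"grip": 1,"x": 0,"y": 35,"z": 0,"spin": 0},
    {"grip": 1,"x": 0,"y": 35,"z": 0,"spin": 0},
    {"grip": 1,"x": 0,"y": 35,"z": 0,"spin": 0},
    {"grip": 1,"x": 0,"y": 35,"z": 0,"spin": 0},
    {"grip": 1,"x": 0,"y": 35,"z": 0,"spin": 0},
    {"grip": 1,"x": 0,"y": 30,"z": 0,"spin": 0},
    {"grip": 1,"x": 0,"y": 21,"z": 0,"spin": 0},
    {"grip": 1,"x": 0,"y": 0,"z": -30,"spin": 0},
    {"grip": 1,"x": 0,"y": 0,"z": -40,"spin": 0},
    {"grip": 1,"x": 0,"y": 0,"z": -40,"spin": 0},
    {"grip": 1,"x": 0,"y": 0,"z": -22,"spin": 0},
    {"grip": 1,"x": 0,"y": 0,"z": 0,"spin": 0},
    {"grip": 1,"x": 0,"y": 0,"z": 0,"spin": 0},
  ],
)

```text
time_s: 22.85
tool_pos: [0.3953, 0.3354, 0.1043]
tool_rot: [[-1.0, -0.0, 0.001], [-0.0, 1.0, 0.001], [-0.001, 0.001, -1.0]]
contact_force: [0.2, 0.5, -0.1]
grip_width: 0.0258
grasp_force: 40.0
```

```bash
python3 - <<'E'
from h import *
ang()
E
```

```text
22.85 [0.3953 0.3354 0.1043] [ 0.2  0.5 -0.1] 0.0258 40.0 {'side': (0.467, -0.0001, 55, np.float64(0.138)), 'top': (0.486, 0.0041, 88, np.float64(0.138))}
```

Emit:
arm_command(
  series=[
    {"grip": 1,"x": 0,"y": 0,"z": 0,"spin": 0},
    {"grip": 1,"x": 0,"y": 0,"z": -10,"spin": 0},
    {"grip": 1,"x": 0,"y": 0,"z": -10,"spin": 0},
    {"grip": 1,"x": 0,"y": 0,"z": -5,"spin": 0},
    {"grip": 1,"x": 0,"y": 0,"z": -4,"spin": 0},
    {"grip": 1,"x": 0,"y": 0,"z": -4,"spin": 0},
    {"grip": 1,"x": 0,"y": 0,"z": -4,"spin": 0},
    {"grip": 1,"x": 0,"y": 0,"z": 0,"spin": 0},
  ],
  newtons=6,
)

```text
time_s: 23.75
tool_pos: [0.395, 0.3352, 0.0657]
tool_rot: [[-1.0, -0.0, -0.0], [-0.0, 1.0, -0.0], [0.0, -0.0, -1.0]]
contact_force: [-0.2, -0.8, -2.1]
grip_width: 0.0262
grasp_force: 6.0
```

```bash
python3 - <<'E'
from h import *
ang()
E
```

```text
23.75 [0.395  0.3352 0.0657] [-0.2 -0.8 -2.1] 0.0262 6.0 {'side': (0.273, 0.0016, 71, np.float64(0.147)), 'top': (0.275, 0.0025, 89, np.float64(0.148))}
```

Emit:
arm_command(
  series=[
    {"grip": 1,"x": 0,"y": 0,"z": -4,"spin": 0},
    {"grip": 1,"x": 0,"y": 0,"z": -4,"spin": 0},
    {"grip": 1,"x": 0,"y": 0,"z": -4,"spin": 0},
    {"grip": 1,"x": 0,"y": 0,"z": -4,"spin": 0},
    {"grip": 1,"x": 0,"y": 0,"z": -4,"spin": 0},
    {"grip": 1,"x": 0,"y": 0,"z": -3,"spin": 0},
    {"grip": 1,"x": 0,"y": 0,"z": 0,"spin": 0},
    {"grip": 1,"x": 0,"y": 0,"z": 0,"spin": 0},
  ],
  newtons=4,
)

```text
time_s: 24.65
tool_pos: [0.395, 0.3352, 0.043]
tool_rot: [[-1.0, -0.0, -0.0], [-0.0, 1.0, 0.0], [0.0, 0.0, -1.0]]
contact_force: [1.8, -0.1, -0.2]
grip_width: 0.0261
grasp_force: 4.0
```

```bash
python3 - <<'E'
from h import *
ang()
E
```

```text
24.65 [0.395  0.3352 0.043 ] [ 1.8 -0.1 -0.2] 0.0261 4.0 {'side': (0.085, 0.0123, 84, np.float64(0.145)), 'top': (0.036, 0.0058, 81, np.float64(0.148))}
```

Emit:
arm_command(
  series=[
    {"grip": 0.85,"x": 0,"y": 0,"z": 0,"spin": 0},
    {"grip": 0.6,"x": 0,"y": 0,"z": 0,"spin": 0},
    {"grip": 0.35,"x": 0,"y": 0,"z": 0,"spin": 0},
    {"grip": 0.35,"x": 0,"y": 0,"z": 0,"spin": 0},
    {"grip": 0.35,"x": 0,"y": 0,"z": 0,"spin": 0},
    {"grip": 0.35,"x": 0,"y": 0,"z": 20,"spin": 0},
    {"grip": 0.35,"x": 0,"y": 0,"z": 30,"spin": 0},
    {"grip": 0.35,"x": 0,"y": 0,"z": 40,"spin": 0},
    {"grip": 0.35,"x": 0,"y": 0,"z": 40,"spin": 0},
    {"grip": 0.35,"x": 0,"y": 0,"z": 40,"spin": 0},
    {"grip": 0.35,"x": 18,"y": 0,"z": 32,"spin": 0},
    {"grip": 0.35,"x": 0,"y": 0,"z": 0,"spin": 0},
    {"grip": 0.35,"x": 0,"y": 0,"z": 0,"spin": 0},
  ],
  newtons=4,
)

```text
time_s: 26.05
tool_pos: [0.413, 0.3352, 0.2453]
tool_rot: [[-1.0, 0.0, 0.001], [0.0, 1.0, 0.001], [-0.001, 0.001, -1.0]]
contact_force: [0.2, -0.0, -1.0]
grip_width: 0.0596
grasp_force: 0.0
```

```bash
python3 - <<'E'
from h import *
s=monitor.observe(); print(s['time_s'],s['tool_pos'].round(4),s['grip_width'],s['contact_force'].round(1))
for f,c in(('before',load('w2')),('now',cap('wrist','w4'))):
    v,u=np.mgrid[100:312,235:325]; g=np.c_[u.ravel(),v.ravel()]; P=depth(c,g); I=c['img'][v.ravel(),u.ravel()].astype(int); sat=I.max(1)-I.min(1)
    k=(P[:,2]>.043)&(P[:,2]<.06)&(sat<35)&(abs(P[:,1]-.335)<.02)&(P[:,0]<.475); Q=P[k]
    f2=np.polyfit(Q[:,0],Q[:,2],1); fr=np.polyfit(Q[:,1],Q[:,2],1); fy=np.polyfit(Q[:,0],Q[:,1],1)
    print(f,len(Q),'x',np.percentile(Q[:,0],[1,99]).round(4),'y',np.median(Q[:,1]).round(4),'ztop',np.median(Q[:,2]).round(4),'pitch,roll,yaw',f2[0].round(3),fr[0].round(3),fy[0].round(3))
    st=P[(P[:,2]>.03)&(P[:,2]<.06)&(P[:,0]>.485)&(abs(P[:,1]-.335)<.015)]; print(' stem',len(st),st.max(0).round(4),np.median(st,axis=0).round(4))
a,b=load('w2')['img'],c['img']; print('diff handle',np.abs(a[110:310,245:312].astype(int)-b[110:310,245:312]).mean())
# mug, lid check top view
c0=load('top0');c1=cap('top','top9'); d=cv2.absdiff(c0['img'],c1['img']).max(2)
for n,(x0,x1,y0,y1) in dict(mug=(200,232,128,162),press=(268,325,150,245),tinjar=(375,398,190,240),teal=(225,252,200,236)).items(): print(n,d[y0:y1,x0:x1].mean().round(1))
E
```

```text
26.05 [0.413  0.3352 0.2453] 0.05958120935824612 [ 0.2 -0.  -1. ]
before 3260 x [0.3569 0.4718] y 0.3359 ztop 0.0504 pitch,roll,yaw 0.001 -0.014 -0.006
 stem 502 [0.5413 0.3433 0.0505] [0.5196 0.335  0.0443]
now 3216 x [0.3585 0.472 ] y 0.3364 ztop 0.0504 pitch,roll,yaw 0.002 -0.015 0.003
 stem 507 [0.5434 0.3451 0.0514] [0.5205 0.3367 0.0443]
diff handle 11.842462686567163
mug 4.9
press 5.4
tinjar 4.9
teal 6.8
```

The thermometer is back within 2 mm of its original position, level and display up, and mug, tin, jar and press are unchanged in the top view. Handing in.

```bash
python3 -c "
from plant import r
print(r.job_done())"
```

```text
the job is handed in; nothing more can be done
None
```

The job is handed in, no verdict shown: I held the foot on the middle of the upper plate for over 2 s at about 3.6 N (roughly half travel), then laid the thermometer back within 2 mm of its start, with the lid, mug, tin and jar unmoved in the before/after view; along the way the handle rested on the teal look-alike, which did not visibly move.

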